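# Slide the vial tray into the autosampler dock and latch it

## Robot

A 6-joint arm with a two-finger parallel gripper is mounted at the origin on the work surface. World frame = base frame: x ahead of the robot, y to its left, z up, the work surface at z = 0. Lengths are in m, angles in rad, forces in N, time in s.
With the tool pointing down it reaches from about 0.35 to 0.975 m from the base axis. Payload 17.4 kg.
Tool frame: the origin (TCP) lies at the centre of the arm's flange, where the gripper is bolted on; the fingertips stand 173 mm ahead of it and the grasp point (between the pads) lies 155 mm ahead of it; z points along the fingers, y is the direction in which the jaws open and shut (so a half turn about z gives the same grasp; the last joint's range is limited). The gripper opens to 85 mm and grips with 20 to 120 N. Pads are 22 mm wide; open, the fingers measure 114 mm over their backs; the gripper's body (76 mm by 85 mm) begins 54 mm behind the grasp point. The pads swing forward as they close: fully open they stand 13 mm farther back than shut.
Start: joints at [-1.139, 0.116, 1.442, -0, 1.584, -0.038], TCP at [0.306, -0.602, 0.405] pointing down, gripper open.
Joint ranges: [-2.83, 2.83], [-0.83, 2.19], [0.07, 2.5], [-1.14, 4.28], [0.01, 3], [-2.97, 2.97]. Speed limits (rad/s): [1.89, 1.89, 2.22, 3.14, 3.14, 3.14].

## Interface

Orientations are given as a unit quaternion [x, y, z, w].
In Python, from cell import telemetry, vision, robot gives the robot as it stands.
- The arm moves only by the tool send_rows, never from a script. Its argument "series" is one flat list of numbers, 7 for each row, row after row: the finger opening in m, from 0 to 0.0854, then the shift along the tool's x, y, z in m, then the turn, a rotation vector about the tool's x, y, z in rad. In form: [jaw, dx, dy, dz, rx, ry, rz, jaw, dx, dy, dz, rx, ry, rz, ...]. A call has 1 to 5 rows; each row shifts and turns the pose as measured when the row begins, along the tool's axes as they then stand; what a row does not reach is not made up. A row lasts 1/12 s, in which the tool goes at most 41.7 mm and 7.16 degrees, less where a joint would pass 70% of its speed; a pose out of reach is approached as far as the arm can. A call is refused whole if a number of a shift passes 0.0417 or a number of a turn 0.125, either way. A call with a gripper value outside its range is refused whole. The fingers move at their own pace and stop on an object; "force" is the grip in N (left out, the last holds). Time passes only in rows, so rows that do not move let the fingers close. It gives the time, the measured TCP pose, the force and the opening at its end, in the units of the state.
- telemetry.get_state(): the state, without advancing time (a new reading comes with each control period).
- vision.capture(name): name is "scene" or "top"; returns the picture (400x640x3 uint8, red, green, blue); there is no depth.
- vision.get_calibration(name): a dict with "fx", "fy", "cx", "cy" (pixels), "R" (3x3) and "t" (3): a world point X has camera coordinates R X + t. Camera axes: x right, y down, z forward; pixel columns grow to the right and rows downward; lengths in m; the calibration is good to about 2 mm. A picture is of the moment at which its call begins. get_calibration takes no time and is no camera call.
- robot.job_done(): hands the job in, once; it reports no verdict.
The state is a dict: "time_s": time; "joints": joint angles; "qvel": joint speeds; "joint_efforts": joint torques, N m; "ee_pos": TCP position; "tool_rot": TCP orientation; "force": force on the tool from outside, world axes, zero at the start; "ft_torque": the same for the moment, N m; "finger_gap": finger opening in m.
Only numpy, scipy, OpenCV 4.12 (cv2) and the standard library are available. Lean on these libraries where they do the work, as an engineer would, in place of code of your own. Each camera call takes 0.05 s, during which the arm holds its last target.

## Task

Slide the loaded vial tray along the bench, without lifting it, through the mouth of the autosampler dock until it is fully home against the back stop, then swing the latch fully closed across the mouth behind it. Swing the latch out of the way first if it bars the mouth. All vials stay standing in the tray, and the beaker, the bottle and the jar stay where they are.

Things in the scene. Friction and masses are not known exactly. Their poses are not given: they have to be found in the camera images.
- tray: Light-grey open vial tray flat on the bench, 130 mm long (x), 98 wide (y), walls 36 high, 4 thick, 4 x 3 cells. Each long side has a foot flange 8 high, 9 out (foot 116 wide); ends are plain. Too wide to grip, meant to be pushed. Origin: middle of underside. About 0.35 kg plus vials (varies). Starts flat on the lane outside the dock, within 0.7 rad of the dock's x axis; either end may lead.
- dock: Fixed aluminium tray dock, open above, no floor plate. Origin: middle of its mouth at bench level; x points into it (the way the tray slides), y to the left of that, z up. Two rails, x = 0 to 135 mm, 122 apart inside, 22 wide, 15 high, with lips (underside 10.5 high, 104 between them) that go over the tray's flanges, so the tray enters only by sliding in at the mouth.
- dock_home (a point): Where the tray's origin is when it is fully home: dock x = 68 mm, y = 0, bench level (3 mm play each side). The back stop, 30 mm high, has its face at dock x = 133 mm. Behind it a grey drive housing, x = 145 to 305 mm, 200 mm wide, 85 mm high. In front, flared guides 15 mm high widen the mouth from 122 mm at x = 0 to about 150 mm at x = -36 mm.
- latch (a joint): Angle of the steel swing latch about its upright pivot, rad. 0 = closed: arm along the dock's +y, across the mouth just behind the tray. Grows counter-clockwise seen from above: 1.57 = arm points out of the dock along its -x, 2.9 = wide open, pointing away sideways (stops at 0 and 2.9). Stays where it is left (friction, about 0.5 N at the pin). Bars the mouth below about 1.5.
- latch_pivot (a point): Pivot axis of the latch, at dock x = -10, y = -80 mm, 29 mm above the bench (top of the arm). The arm is a flat bar 12 mm wide reaching to 74 mm from the pivot, underside 19 mm, top 29 mm above the bench. Under the pivot a 24 mm square foot 17.5 mm high; round boss 24 mm across, up to 32 mm.
- latch_pin (a point): Top of the upright thumb pin on the latch arm, 68 mm from the pivot; pin 10 mm in diameter, top 57 mm above the bench.
- beaker: Bystander: glass beaker, 64 mm across, 80 mm tall, standing beside the lane in front of the dock. Origin: middle of its underside.
- bottle: Bystander: small white bottle, 44 mm across, 85 mm tall, standing beside the dock on the latch side. Origin: middle of its underside.
- jar: Bystander: amber glass jar, 52 mm across, 70 mm tall, standing on the bench behind the tray (the side away from the dock). Origin: middle of its underside.
- vial0: Capped glass vial, 24 mm across, 58 mm tall, loose and upright in a tray cell at tray x = -47, y = -31 mm; its origin is the middle of its underside, 4 mm above the tray's underside; its top is 62 mm above the bench.
- vial1: Capped glass vial, 24 mm across, 58 mm tall, loose and upright in a tray cell at tray x = -47, y = 31 mm; its origin is the middle of its underside, 4 mm above the tray's underside; its top is 62 mm above the bench.
- vial2: Capped glass vial, 24 mm across, 58 mm tall, loose and upright in a tray cell at tray x = -16, y = 0 mm; its origin is the middle of its underside, 4 mm above the tray's underside; its top is 62 mm above the bench.
- vial3: Capped glass vial, 24 mm across, 58 mm tall, loose and upright in a tray cell at tray x = 16, y = -31 mm; its origin is the middle of its underside, 4 mm above the tray's underside; its top is 62 mm above the bench.
- vial4: Capped glass vial, 24 mm across, 58 mm tall, loose and upright in a tray cell at tray x = 16, y = 31 mm; its origin is the middle of its underside, 4 mm above the tray's underside; its top is 62 mm above the bench.
- vial5: Capped glass vial, 24 mm across, 58 mm tall, loose and upright in a tray cell at tray x = 47, y = 0 mm; its origin is the middle of its underside, 4 mm above the tray's underside; its top is 62 mm above the bench.
Not all that is in view belongs to the job. What is shaped like the vial2 but blue is not meant.

How it is judged:
By the outcome, as a careful person would: the job done as asked, in the order asked, and still so for the second after the job is handed in, with the robot touching nothing.
It also fails if it takes over 72 s, if anything falls off the work surface, if the arm or the gripper's body presses on something with over 40 N, if the wrist force passes 120 N, or if a joint passes its speed limit or range.

## Working session

There is one attempt and no reset: what is moved stays moved. The work goes in short steps, Python scripts to look and compute and a tool call to move; the robot and the scene stay as the last step left them, time stands still between calls to the robot, and variables do not carry over. Pictures are saved under pics/ and viewed, and the job is handed in when it is done.

Besides the shell and the picture viewer there is one more tool, called after "Request:" as a command line: name --argument value ..., lists and objects as JSON in quotes. send_rows: Moves the arm, as the interface text tells. Its arguments: {"type":"object","properties":{"series":{"type":"array"},"force":{"type":"number"}},"required":["series"]}

```bash
ls; mkdir -p pics
python3 - <<'E'
from cell import telemetry, vision, robot
import cv2
for n in ("scene","top"):
    im=vision.capture(n); cv2.imwrite(f"pics/{n}0.png",im[:,:,::-1])
    c=vision.get_calibration(n); print(n,c)
print(telemetry.get_state())
E
```

```text
pics
scene {'fx': 374.4450976120716, 'fy': 374.4450976120716, 'cx': 317.85333147663937, 'cy': 198.11426214291095, 'R': array([[-0.63578201,  0.77181632, -0.00898891],
       [ 0.64370267,  0.52375029, -0.55797177],
       [-0.42594377, -0.3605346 , -0.82981124]]), 't': array([ 0.25331577, -0.38904861,  1.0511503 ])}
top {'fx': 480.5959626705195, 'fy': 480.5959626705195, 'cx': 313.5124170766885, 'cy': 186.31853256032056, 'R': array([[-0.01931978, -0.9998074 ,  0.00345186],
       [-0.98928734,  0.01861661, -0.14478945],
       [ 0.1446973 , -0.00621218, -0.98945647]]), 't': array([0.14468288, 0.53531324, 1.18740255])}
{'time_s': 0.1, 'joints': array([-1.13877320e+00,  1.16451555e-01,  1.44218082e+00, -1.55172340e-06,
        1.58398979e+00, -3.78085978e-02]), 'qvel': array([-0.00025966, -0.00101772, -0.00160377,  0.0007552 ,  0.00047685,
        0.00128564]), 'joint_efforts': array([ 2.11372935e-03, -7.33667064e+01, -6.33787823e+01,  7.42402722e-05,
        5.29614306e-03,  6.74320358e-05]), 'ee_pos': array([ 0.30559129, -0.60188331,  0.40403773]), 'tool_rot': array([ 9.72533802e-01,  2.32761121e-01, -1.01567706e-04, -5.04639416e-04]), 'force': array([ 0.68676524,  1.07558469, -0.06487029]), 'ft_torque': array([0.00865911, 0.03956663, 0.00589459]), 'finger_gap': 0.08547853949683429}
```

View pics/scene0.png

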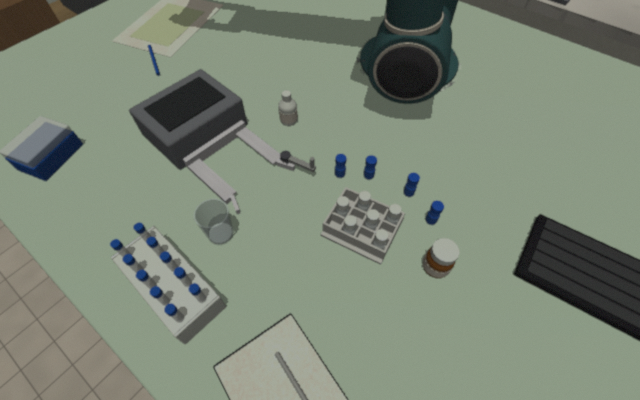

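View pics/top0.png

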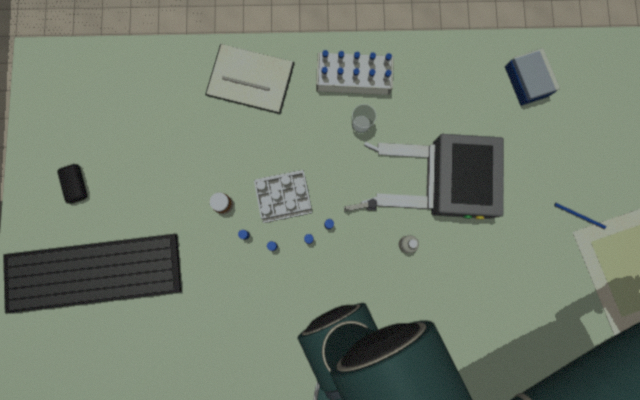

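```bash
cat > h.py <<'E'
import numpy as np, cv2
from cell import telemetry, vision, robot
def ray(n,u,v,z):
    c=vision.get_calibration(n);R=c["R"];t=c["t"]
    d=R.T@np.array([(u-c["cx"])/c["fx"],(v-c["cy"])/c["fy"],1]); o=-R.T@t
    return o+d*(z-o[2])/d[2]
def proj(n,X):
    c=vision.get_calibration(n);p=c["R"]@np.array(X)+c["t"]
    return np.array([c["fx"]*p[0]/p[2]+c["cx"],c["fy"]*p[1]/p[2]+c["cy"]])
def crop(n,im,x0,y0,x1,y1,k,f):
    cv2.imwrite(f,cv2.resize(im[y0:y1,x0:x1,::-1],None,fx=k,fy=k,interpolation=cv2.INTER_CUBIC))
E
python3 - <<'E'
from h import *
t=cv2.imread("pics/top0.png")[:,:,::-1]; s=cv2.imread("pics/scene0.png")[:,:,::-1]
crop("top",t,200,95,330,260,5-1.5,"pics/c1.png")
crop("top",t,330,90,520,260,3.5,"pics/c2.png")
crop("s",s,170,60,330,260,3,"pics/c3.png")
crop("s",s,300,140,470,290,3.5,"pics/c4.png")
E
```

```text
(no output)
```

View pics/c1.png

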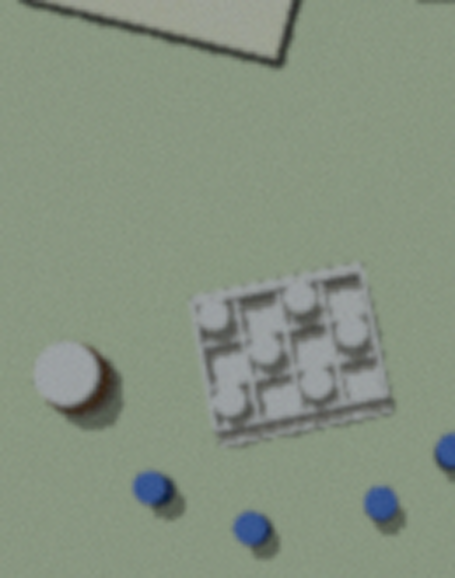

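View pics/c2.png

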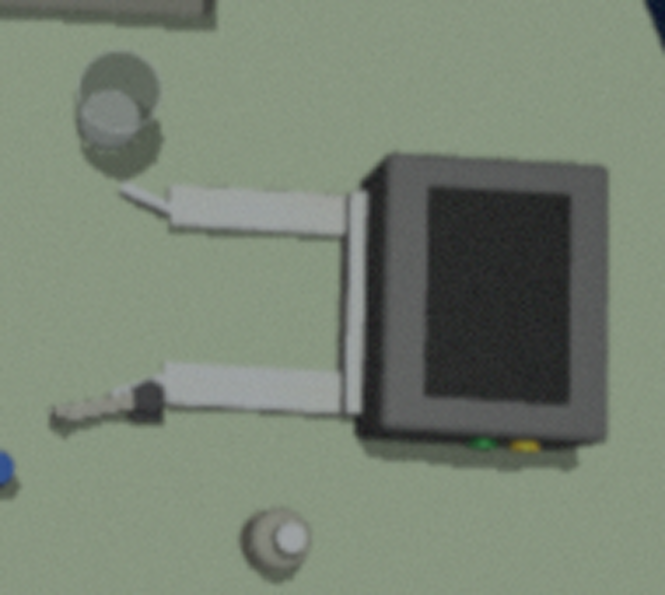

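View pics/c3.png

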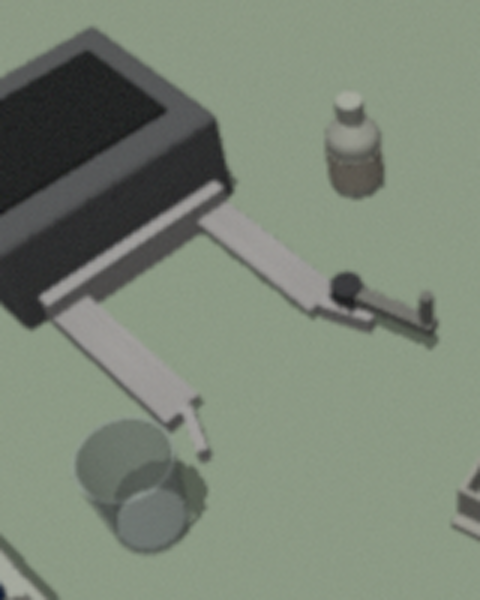

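View pics/c4.png

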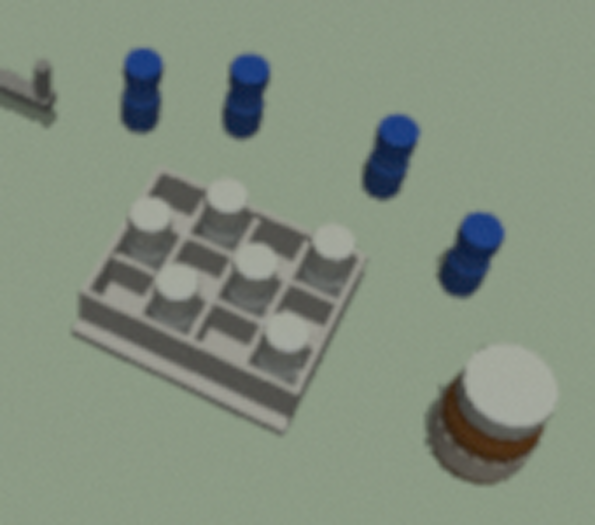

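```bash
cat >> h.py <<'E'
def fit2(local,world):
    L=np.array(local,float);W=np.array(world)[:,:2]
    lc=L.mean(0);wc=W.mean(0);A=(L-lc);B=(W-wc)
    th=np.arctan2((A[:,0]*B[:,1]-A[:,1]*B[:,0]).sum(),(A*B).sum())
    R=np.array([[np.cos(th),-np.sin(th)],[np.sin(th),np.cos(th)]])
    o=wc-R@lc; return o,th,np.linalg.norm(W-(L@R.T+o),axis=1)
def un(p,k,x0,y0): return (p[0]+.5)/k-.5+x0,(p[1]+.5)/k-.5+y0
E
python3 - <<'E'
from h import *
np.set_printoptions(precision=4,suppress=True)
V=[(216,314),(302,300),(352,333),(267,352),(318,384),(234,400)]
L=[(-.047,.031),(.016,.031),(.047,0),(-.016,0),(.016,-.031),(-.047,-.031)]
W=[ray("top",*un(p,3.5,200,95),.062) for p in V]
print("tray top",fit2(L,W))
Vs=[(287,333),(178,281),(151,214),(256,262),(227,195),(333,242)]
Ls=L
W=[ray("scene",*un(p,3.5,300,140),.062) for p in Vs]
print("tray scene",fit2(L,W))
P=[((170,187),(0,.083)),((168,228),(0,.052)),((166,364),(0,-.052)),((345,235),(.133,.052)),((342,371),(.133,-.052))]
W=[ray("top",*un(p,3.5,330,90),.015) for p,_ in P]
print("dock top",fit2([l for _,l in P],W))
# scene dock c3
P=[((313,312),(0,-.052)),((172,424),(0,.052)),((198,400),(0,.083))]
W=[ray("scene",*un(p,3,170,60),.015) for p,_ in P]; print(W)
P2=[((213,183),(.133,-.083)),((42,297),(.133,.083))] 
print("stop",[ray("scene",*un(p,3,170,60),.03) for p,_ in P2])
print("pivot top",ray("top",*un((148,398),3.5,330,90),.032),"scene",ray("scene",*un((346,285),3,170,60),.032))
print("pin top",ray("top",*un((61,408),3.5,330,90),.057),"scene",ray("scene",*un((427,296),3,170,60),.057))
print("jar",ray("top",*un((67,375),3.5,200,95),.07),ray("scene",*un((508,386),3.5,300,140),.07))
print("beaker base",ray("top",*un((109,118),3.5,330,90),.0),ray("scene",*un((152,518),3,170,60),.0), "top",ray("top",*un((119,91),3.5,330,90),.08))
print("bottle",ray("top",*un((291,538),3.5,330,90),.085),ray("scene",*un((349,105),3,170,60),.085))
for p in [(154,489),(253,529),(382,504),(452,453)]: print("blue",ray("top",*un(p,3.5,200,95),.058))
E
```

```text
tray top (array([0.5182, 0.2133]), np.float64(-1.396098003609303), array([0.0015, 0.0007, 0.001 , 0.0015, 0.0006, 0.0018]))
tray scene (array([0.52  , 0.2156]), np.float64(-1.3900801175130781), array([0.0006, 0.0007, 0.0001, 0.0004, 0.0004, 0.0004]))
dock top (array([ 0.5708, -0.0326]), np.float64(-1.6335230794704487), array([0.0007, 0.0007, 0.001 , 0.0003, 0.0016]))
[array([ 0.5198, -0.0252,  0.015 ]), array([ 0.6532, -0.0327,  0.015 ]), array([ 0.628 , -0.0335,  0.015 ])]
stop [array([ 0.4823, -0.1657,  0.03  ]), array([ 0.6419, -0.1785,  0.03  ])]
pivot top [ 0.4922 -0.0139  0.032 ] scene [ 0.4952 -0.013   0.032 ]
pin top [0.4835 0.0517 0.057 ] scene [0.4817 0.0534 0.057 ]
jar [0.4992 0.3695 0.07  ] [0.5026 0.3702 0.07  ]
beaker base [0.7121 0.004  0.    ] [0.7084 0.0028 0.    ] top [0.7095 0.0049 0.08  ]
bottle [ 0.3876 -0.1021  0.085 ] [ 0.393 -0.097  0.085]
blue [0.4184 0.3097 0.058 ]
blue [0.3889 0.2399 0.058 ]
blue [0.4047 0.1488 0.058 ]
blue [0.4397 0.0985 0.058 ]
```

Measured: tray at (0.519, 0.2145), yaw −1.393. In the dock frame that is (−0.24, −0.07), with its +x end leading. The dock is at (0.572, −0.031), yaw −1.64. The latch stands at about 1.8, so the mouth is clear. The tray holds the white-capped vials. The four blue ones near (0.42, 0.2) stand on the bench and are not part of the job.

Plan: push the tray sideways onto the dock axis while squaring it up, then push it in from behind, then swing the latch closed.

Add to h.py:
```python
def yaw():
    from scipy.spatial.transform import Rotation as Ro
    s=telemetry.get_state(); M=Ro.from_quat(s["tool_rot"]).as_matrix(); return np.arctan2(M[1,0],M[0,0]),M
def plan(x,y,z,phi):
    s=telemetry.get_state(); f,M=yaw()
    d=M.T@(np.array([x,y,z])-s["ee_pos"])
    print("t %.2f pos %s yaw %.3f F %s gap %.3f"%(s["time_s"],np.round(s["ee_pos"],4),f,np.round(s["force"],1),s["finger_gap"]))
    print("tool delta",np.round(d,4),"rz",round(-(phi-f),4),"tilt rx,ry",np.round([M[1,2],M[0,2]],4))
O=np.array([.572,-.031]); TH=-1.64
def D(x,y):
    c,s=np.cos(TH),np.sin(TH); return O+np.array([c*x-s*y,s*x+c*y])
def toD(p):
    c,s=np.cos(TH),np.sin(TH); d=np.array(p[:2])-O; return np.array([c*d[0]+s*d[1],-s*d[0]+c*d[1]])
```

```text
(no output)
```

Request:
send_rows --series '[0.07,0.01,-0.04,0,0,0,0.0973,0.07,0.01,-0.04,0,0,0,0.0973,0.07,0.01,-0.04,0,0,0,0.0973,0.07,0.013,-0.039,0,0,0,0,0.07,0.013,-0.039,0,0,0,0]' --force 20

```text
time_s: 0.52
ee_pos: [0.3009, -0.3989, 0.3962]
tool_rot: [0.997, 0.079, -0.003, -0.006]
force: [0.3, 0.3, -0.4]
finger_gap: 0.07
```

```bash
python3 -c "
from h import *
plan(.445,.201,.38,.178); print(telemetry.get_state()['joints'])"
```

```text
t 0.52 pos [ 0.3009 -0.3989  0.3962] yaw 0.158 F [ 0.3  0.3 -0.4] gap 0.070
tool delta [ 0.2367 -0.5695  0.0219] rz -0.0202 tilt rx,ry [ 0.011  -0.0065]
[-9.75744738e-01 -2.67278126e-01  1.81724901e+00  8.04107959e-04
  1.60440307e+00  4.37290465e-01]
```

Request:
send_rows --series '[0.07,0.024,-0.032,0.001,0,0,0,0.07,0.024,-0.032,0.001,0,0,0,0.07,0.024,-0.032,0.001,0,0,0,0.07,0.024,-0.032,0.001,0,0,0,0.07,0.024,-0.032,0.001,0,0,0]'

```text
time_s: 0.93
ee_pos: [0.3931, -0.2126, 0.3919]
tool_rot: [0.997, 0.076, -0.002, -0.005]
force: [1.1, -1.1, -0.5]
finger_gap: 0.07
```

Request:
send_rows --series '[0.07,0.015,-0.036,0.001,0,0,0,0.07,0.015,-0.036,0.001,0,0,0,0.07,0.015,-0.036,0.001,0,0,0,0.07,0.015,-0.036,0.001,0,0,0,0.07,0.015,-0.036,0.001,0,0,0]'

```text
time_s: 1.35
ee_pos: [0.4402, -0.0134, 0.3879]
tool_rot: [0.997, 0.076, -0.002, -0.005]
force: [0.8, -0.5, -0.7]
finger_gap: 0.0698
```

```bash
python3 -c "
from h import *
plan(.445,.201,.38,.178); print(telemetry.get_state()['joints'])"
```

```text
t 1.35 pos [ 0.4402 -0.0134  0.3879] yaw 0.151 F [ 0.8 -0.5 -0.7] gap 0.070
tool delta [ 0.0371 -0.2111  0.01  ] rz -0.0267 tilt rx,ry [ 0.0102 -0.0048]
[-0.09095392 -0.40917666  1.93781959  0.00974914  1.61861913  1.32895133]
```

Request:
send_rows --series '[0.07,0.006,-0.036,0.002,-0.01,0.005,-0.013,0.07,0.006,-0.036,0.002,0,0,-0.013,0.07,0.006,-0.036,0.002,0,0,0,0.07,0.006,-0.036,0.002,0,0,0,0.07,0.006,-0.036,0.002,0,0,0]'

```text
time_s: 1.77
ee_pos: [0.4374, 0.1792, 0.3776]
tool_rot: [0.996, 0.09, 0.001, -0.0]
force: [1.3, -0.4, 0.0]
finger_gap: 0.0701
```

```bash
python3 -c "
from h import *
plan(.445,.201,.185,.178); print(telemetry.get_state()['joints'])"
```

```text
t 1.77 pos [0.4374 0.1792 0.3776] yaw 0.180 F [ 1.3 -0.4  0. ] gap 0.070
tool delta [ 0.0108 -0.02    0.1926] rz 0.0017 tilt rx,ry [0.0009 0.0028]
[ 3.34875858e-01 -3.30064972e-01  1.89636686e+00 -1.14182904e-04
  1.57231886e+00  1.72599101e+00]
```

Request:
send_rows --series '[0.07,0.002,-0.01,0.01,0,0,0,0.07,0.002,-0.01,0.04,0,0,0,0.07,0.001,0,0.04,0,0,0,0.07,0,0,0.04,0,0,0,0.07,0,0,0.025,0,0,0]'

```text
time_s: 2.18
ee_pos: [0.4382, 0.2086, 0.2219]
tool_rot: [0.996, 0.094, 0.006, -0.002]
force: [-0.7, -0.4, -0.4]
finger_gap: 0.0703
```

Run:
```python
from h import *
plan(.440,.200,.185,.178)
im=vision.capture("scene"); crop("s",im,290,90,490,290,3,"pics/d1.png")
```

```text
t 2.18 pos [0.4382 0.2086 0.2219] yaw 0.189 F [-0.7 -0.4 -0.4] gap 0.070
tool delta [-0.0003  0.0089  0.0369] rz 0.0111 tilt rx,ry [0.0057 0.0115]
```

View pics/d1.png

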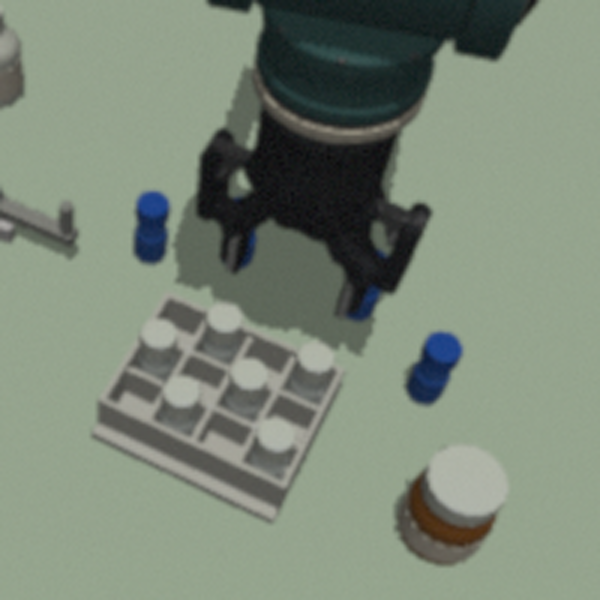

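The picture shows the open fingers about 45 px (crop) behind the tray's near side, clear of the blue vials at (152,225), (245,245), (365,300) and (435,370).

Request:
send_rows --series '[0.07,0,0.004,0.015,-0.006,-0.011,0.011,0.07,0,0.004,0.012,0,0,0,0.07,0,0,0.008,0,0,0,0.07,0,0,0.002,0,0,0]'

```text
time_s: 2.57
ee_pos: [0.4394, 0.1987, 0.1789]
tool_rot: [0.996, 0.088, -0.003, 0.003]
force: [-1.0, 0.4, -0.3]
finger_gap: 0.07
```

Run:
```python
from h import *
plan(.440,.200,.185,.178)
```

```text
t 2.57 pos [0.4394 0.1987 0.1789] yaw 0.176 F [-1.   0.4 -0.3] gap 0.070
tool delta [ 0.0007 -0.0011 -0.0061] rz -0.0019 tilt rx,ry [-0.0056 -0.0048]
```

Request:
send_rows --series '[0.07,0.003,0,-0.004,0.005,0.004,0,0.07,0.004,0,-0.002,0,0,0,0.07,0.004,0,0,0,0,0,0.07,0.004,0,0,0,0,0]'

```text
time_s: 2.9
ee_pos: [0.4565, 0.2015, 0.1888]
tool_rot: [0.996, 0.087, 0.002, -0.001]
force: [0.0, 0.3, -0.5]
finger_gap: 0.0701
```

Run:
```python
from h import *
e=D(-.24,-.06)
plan(*e,.185,-.069);
```

```text
t 2.90 pos [0.4565 0.2015 0.1888] yaw 0.175 F [ 0.   0.3 -0.5] gap 0.070
tool delta [0.0731 0.0017 0.0041] rz 0.2442 tilt rx,ry [0.0024 0.003 ]
```

Request:
send_rows --series '[0.07,0.004,0,0.002,0,0,0.01,0.07,0.005,0,0.002,0,0,0.017,0.07,0.005,0,0,0,0,0.017,0.07,0.005,0,0,0,0,0.017,0.07,0.005,0,0,0,0,0.017]'

```text
time_s: 3.32
ee_pos: [0.4826, 0.206, 0.1867]
tool_rot: [0.999, 0.046, 0.001, -0.002]
force: [-3.9, 0.8, 1.4]
finger_gap: 0.0699
```

Run:
```python
from h import *
e=D(-.24,-.06)
plan(*e,.185,-.069)
im=vision.capture("scene"); crop("s",im,290,90,490,290,3,"pics/d2.png")
```

```text
t 3.32 pos [0.4826 0.206  0.1867] yaw 0.093 F [-3.9  0.8  1.4] gap 0.070
tool delta [ 0.0466 -0.0022  0.0018] rz 0.1618 tilt rx,ry [0.0037 0.0022]
```

View pics/d2.png

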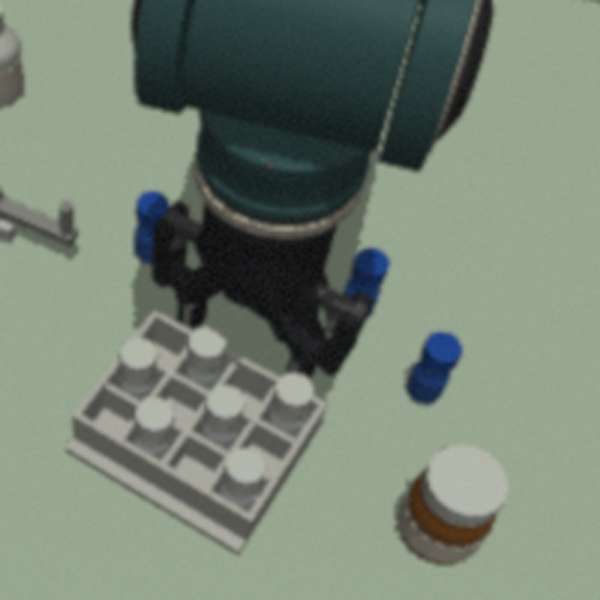

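The fingers bear on the near wall and the tray slides and turns with them, vials upright, at about 4 N. Carrying on.

Request:
send_rows --series '[0.07,0.005,-0.001,0,0,0,0.019,0.07,0.005,-0.001,0,0,0,0.019,0.07,0.005,-0.001,0,0,0,0.019,0.07,0.005,-0.001,0,0,0,0.019,0.07,0.005,-0.001,0,0,0,0.019]'

```text
time_s: 3.78
ee_pos: [0.5092, 0.2128, 0.1868]
tool_rot: [1.0, -0.005, 0.0, -0.002]
force: [-5.5, 0.2, 2.2]
finger_gap: 0.0695
```

Run:
```python
from h import *
plan(*D(-.24,-.06),.185,-.069)
```

```text
t 3.78 pos [0.5092 0.2128 0.1868] yaw -0.010 F [-5.5  0.2  2.2] gap 0.070
tool delta [0.0195 0.     0.0018] rz 0.0593 tilt rx,ry [0.0034 0.0007]
```

Request:
send_rows --series '[0.07,0.005,0,0,0,0,0.017,0.07,0.005,0,0,0,0,0.017,0.07,0.005,0,0,0,0,0.017,0.07,0.003,0,0,0,0,0.008,0.07,0.001,0,0,0,0,0]'

```text
time_s: 4.2
ee_pos: [0.5309, 0.2123, 0.1867]
tool_rot: [0.999, -0.038, 0.0, -0.002]
force: [-6.4, 0.8, 4.7]
finger_gap: 0.0702
```

Run:
```python
from h import *
plan(*D(-.24,-.06),.185,-.069)
im=vision.capture("scene"); crop("s",im,290,90,490,290,3,"pics/d3.png")
im=vision.capture("top"); crop("s",im,180,60,440,260,3,"pics/d4.png")
```

```text
t 4.20 pos [0.5309 0.2123 0.1867] yaw -0.076 F [-6.4  0.8  4.7] gap 0.070
tool delta [-0.0021 -0.0001  0.0017] rz -0.0074 tilt rx,ry [0.0038 0.0005]
```

View pics/d3.png

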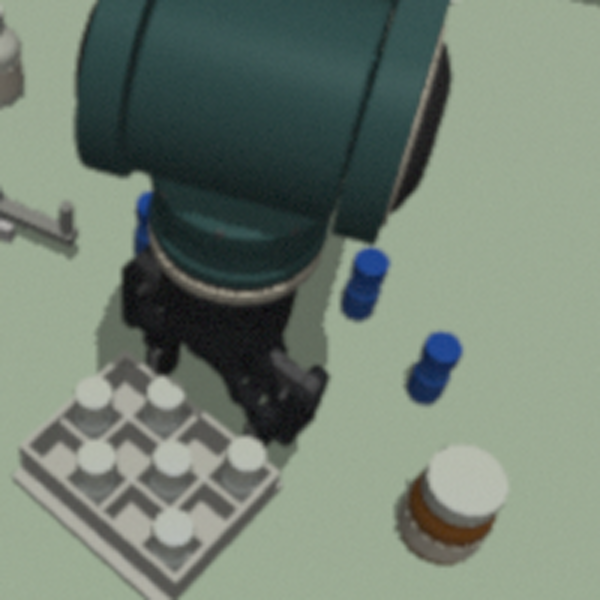

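View pics/d4.png

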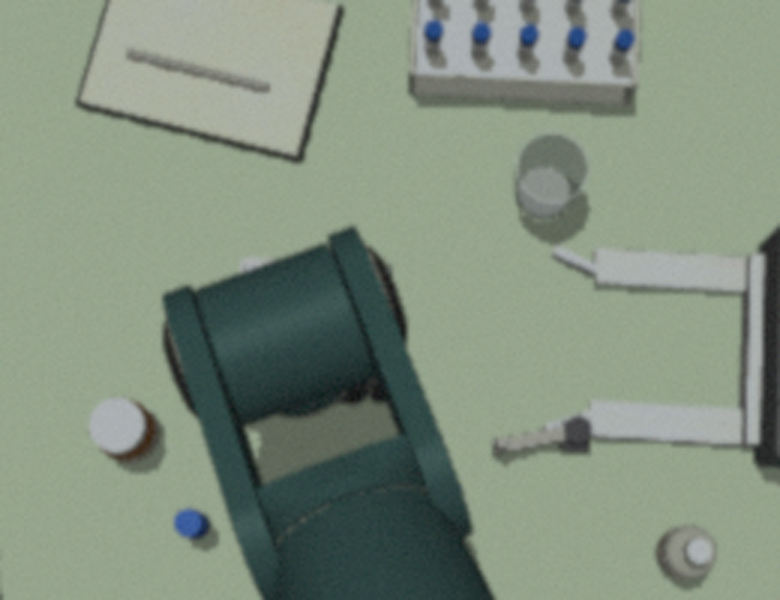

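```bash
cat >> h.py <<'E'
LV=[(-.047,.031),(.016,.031),(.047,0),(-.016,0),(.016,-.031),(-.047,-.031)]
def trayfit(n,V,k,x0,y0):
    o,th,r=fit2(LV,[ray(n,*un(p,k,x0,y0),.062) for p in V])
    print("world",np.round(o,4),"dock",np.round(toD(o),4),"head",round(th-TH,4),"res",np.round(r,4)); return o,th
E
python3 - <<'E'
from h import *
trayfit("scene",[(174,526),(97,456),(94,391),(173,459),(165,391),(246,453)],3,290,90)
E
```

```text
world [0.5918 0.2117] dock [-0.2435  0.003 ] head -0.0132 res [0.0012 0.0006 0.0011 0.0021 0.0006 0.0013]
```

Request:
send_rows --series '[0.06,-0.008,0,0,0,0,0,0.06,-0.01,0,-0.02,0,0,0,0.06,0,0,-0.04,0,0,0,0.06,0,0,-0.04,0,0,0,0.06,0,0,-0.03,0,0,-0.1]'

```text
time_s: 4.72
ee_pos: [0.5087, 0.2123, 0.3128]
tool_rot: [1.0, 0.011, -0.004, 0.001]
force: [-0.3, -0.3, -0.3]
finger_gap: 0.0601
```

Request:
send_rows --series '[0.06,0,0,0,0,0,-0.122,0.06,0,0,0,0,0,-0.122,0.06,0,0,0,0,0,-0.122,0.06,0,0,0,0,0,-0.122,0.06,0,0,0,0,0,-0.122]'

```text
time_s: 5.13
ee_pos: [0.5065, 0.2124, 0.3237]
tool_rot: [0.948, 0.32, 0.004, -0.0]
force: [0.4, 0.6, -0.2]
finger_gap: 0.0602
```

Request:
send_rows --series '[0.06,0,0,0,0,0,-0.122,0.06,0,0,0,0,0,-0.122,0.06,0,0,0,0,0,-0.122,0.06,0,0,0,0,0,-0.122,0.06,0,0,0,0,0,-0.122]'

```text
time_s: 5.55
ee_pos: [0.5037, 0.2121, 0.3241]
tool_rot: [0.803, 0.595, 0.006, 0.002]
force: [1.3, 0.3, -0.9]
finger_gap: 0.0596
```

Run:
```python
from h import *
plan(*D(-.335,0),.285,-.069+np.pi/2)
print(telemetry.get_state()['joints'])
```

```text
t 5.55 pos [0.5037 0.2121 0.3241] yaw 1.276 F [ 1.3  0.3 -0.9] gap 0.060
tool delta [0.1135 0.0606 0.0404] rz -0.2261 tilt rx,ry [0.0033 0.0117]
[ 3.52083663e-01 -1.35720757e-01  1.82261601e+00 -9.65930453e-04
  1.44261366e+00  6.47352034e-01]
```

Request:
send_rows --series '[0.06,0.03,0.01,0,0,0,-0.113,0.06,0.03,0.015,0,0,0,-0.113,0.06,0.025,0.02,0,0,0,0,0.06,0.01,0.02,0.01,0,0,0,0.06,0,0.01,0.01,0,0,0]'

```text
time_s: 5.97
ee_pos: [0.5933, 0.3003, 0.3088]
tool_rot: [0.724, 0.69, 0.009, 0.005]
force: [0.2, 0.3, -0.5]
finger_gap: 0.06
```

Run:
```python
from h import *
plan(*D(-.335,0),.185,-.069+np.pi/2)
```

```text
t 5.97 pos [0.5933 0.3003 0.3088] yaw 1.524 F [ 0.2  0.3 -0.5] gap 0.060
tool delta [ 0.0022 -0.0007  0.1238] rz 0.0219 tilt rx,ry [0.0056 0.0201]
```

Request:
send_rows --series '[0.06,0.002,0,0.01,0.02,-0.005,0.02,0.06,0.002,0,0.03,0,0,0,0.06,0,0,0.03,0,0,0,0.06,0,0,0.025,0,0,0,0.06,0,0,0.015,0,0,0]'

```text
time_s: 6.38
ee_pos: [0.592, 0.3051, 0.1957]
tool_rot: [0.732, 0.681, 0.0, -0.001]
force: [-0.1, -0.4, -0.7]
finger_gap: 0.0601
```

Run:
```python
from h import *
plan(*D(-.335,0),.185,-.069+np.pi/2)
im=vision.capture("scene"); crop("s",im,290,90,490,290,3,"pics/d5.png")
```

```text
t 6.38 pos [0.592  0.3051 0.1957] yaw 1.498 F [-0.1 -0.4 -0.7] gap 0.060
tool delta [-0.0017  0.0033  0.0107] rz -0.0042 tilt rx,ry [ 0.0021 -0.0007]
```

View pics/d5.png

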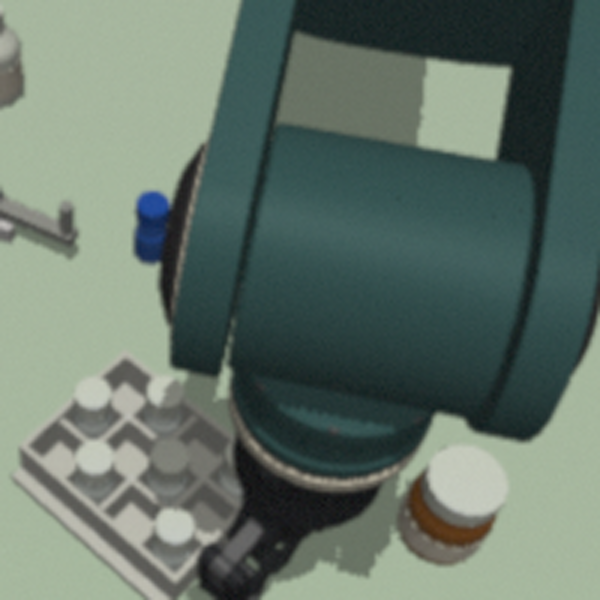

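Fingers are behind the tray's rear end, clear of the jar, and the vials are upright. Now lowering and starting the push along −tool x.

Request:
send_rows --series '[0.06,0,0.003,0.008,0,0,-0.004,0.06,-0.002,0,0.003,0,0,0,0.06,-0.004,0,0,0,0,0,0.06,-0.004,0,0,0,0,0,0.06,-0.004,0,0,0,0,0]'

```text
time_s: 6.85
ee_pos: [0.592, 0.2897, 0.1831]
tool_rot: [0.732, 0.682, -0.001, -0.002]
force: [-0.9, 0.8, -0.7]
finger_gap: 0.0601
```

Request:
send_rows --series '[0.06,-0.003,0,0,0,0,0,0.06,-0.003,0,0,0,0,0,0.06,-0.004,0,0,0,0,0,0.06,-0.004,0,0,0,0,0,0.06,-0.005,0,0,0,0,0]'

```text
time_s: 7.27
ee_pos: [0.5909, 0.2689, 0.1862]
tool_rot: [0.732, 0.681, 0.001, -0.002]
force: [0.4, 2.6, -1.6]
finger_gap: 0.0604
```

Run:
```python
from h import *
plan(*D(-.2,0),.185,-.069+np.pi/2)
print(toD(telemetry.get_state()['ee_pos']))
```

```text
t 7.27 pos [0.5909 0.2689 0.1862] yaw 1.500 F [ 0.4  2.6 -1.6] gap 0.060
tool delta [-0.1005  0.0021  0.0009] rz -0.0022 tilt rx,ry [ 0.0035 -0.0007]
[-0.30052789 -0.0018714 ]
```

Request:
send_rows --series '[0.06,-0.006,0,0,0,0,0,0.06,-0.006,0,0,0,0,0,0.06,-0.006,0,0,0,0,0,0.06,-0.006,0,0,0,0,0,0.06,-0.006,0,0,0,0,0]'

```text
time_s: 7.68
ee_pos: [0.5885, 0.2361, 0.1863]
tool_rot: [0.732, 0.682, 0.001, -0.002]
force: [0.1, 2.9, -1.1]
finger_gap: 0.0598
```

Request:
send_rows --series '[0.06,-0.006,0,0,0,0,0,0.06,-0.006,0,0,0,0,0,0.06,-0.006,0,0,0,0,0,0.06,-0.006,0,0,0,0,0,0.06,-0.005,0,0,0,0,0]'

```text
time_s: 8.1
ee_pos: [0.5862, 0.2036, 0.1862]
tool_rot: [0.732, 0.681, 0.001, -0.002]
force: [0.1, 2.3, -1.0]
finger_gap: 0.06
```

Run:
```python
from h import *
plan(*D(-.2,0),.185,-.069+np.pi/2)
print(toD(telemetry.get_state()['ee_pos']))
im=vision.capture("scene"); crop("s",im,180,100,380,300,3,"pics/d6.png")
im=vision.capture("top"); crop("s",im,200,90,460,260,3,"pics/d7.png")
```

```text
t 8.10 pos [0.5862 0.2036 0.1862] yaw 1.499 F [ 0.1  2.3 -1. ] gap 0.060
tool delta [-0.035   0.0022  0.0011] rz -0.0024 tilt rx,ry [ 0.0042 -0.0004]
[-0.23499843 -0.00208318]
```

View pics/d6.png

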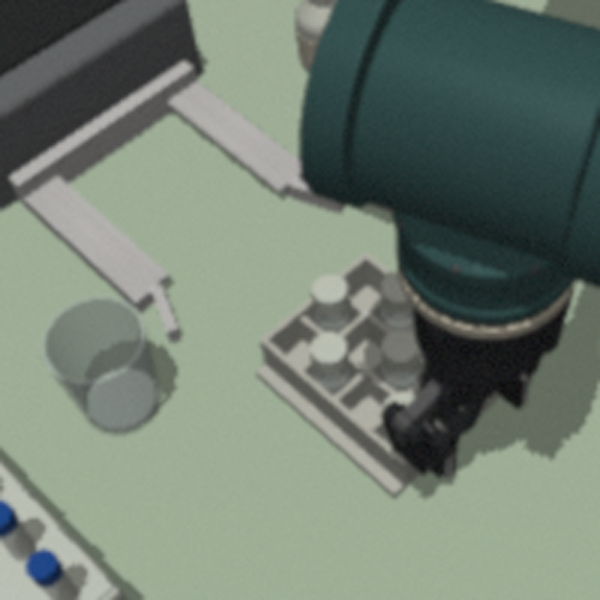

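View pics/d7.png

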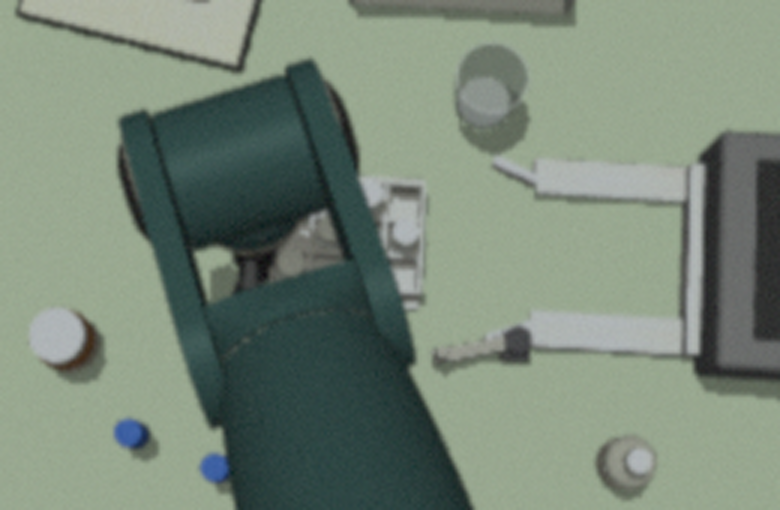

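Run:
```python
from h import *
for p,z in [((405,231),.062),((424,182),.036),((420,298),.036)]: print("top",toD(ray("top",*un(p,3,200,90),z)))
for p,z in [((330,290),.062),((328,350),.062),((368,258),.036),((262,345),.036)]: print("scene",toD(ray("scene",*un(p,3,180,100),z)))
print([toD(ray("top",*un(p,3,200,90),.015)) for p in [(536,195),(532,311),(688,202),(684,319)]])
print([toD(ray("scene",*un(p,3,180,100),.015)) for p in [(285,190),(165,282),(140,304)]])
```

```text
top [-0.1119109   0.00383238]
top [-0.09641263  0.05251544]
top [-0.095617   -0.04853823]
scene [-0.11541628  0.00464165]
scene [-0.1467678   0.03679974]
scene [-0.10135925 -0.04253578]
scene [-0.10011627  0.05380577]
[array([0.00312885, 0.05061468]), array([ 0.00277896, -0.05199841]), array([0.1363002 , 0.05109924]), array([ 0.13439794, -0.05235681])]
[array([-0.00183446, -0.05475256]), array([-0.0012012 ,  0.05855777]), array([-0.00291989,  0.08210725])]
```

Both views agree: the tray is aligned to within 0.02 rad and about 3 mm to dock +y. I'll push with a slight heading bias to remove that, then square up before the mouth.

Request:
send_rows --series '[0.06,-0.005,0,0,0,0,0.02,0.06,-0.006,0,0,0,0,0.02,0.06,-0.006,0,0,0,0,0,0.06,-0.006,0,0,0,0,0,0.06,-0.006,0,0,0,0,0]'

```text
time_s: 8.62
ee_pos: [0.5831, 0.1732, 0.1864]
tool_rot: [0.747, 0.665, 0.002, -0.002]
force: [0.3, 3.5, 0.4]
finger_gap: 0.0602
```

Request:
send_rows --series '[0.06,-0.006,0,0,0,0,0,0.06,-0.006,0,0,0,0,0,0.06,-0.006,0,0,0,0,0,0.06,-0.006,0,0,0,0,-0.02,0.06,-0.006,0,0,0,0,-0.02]'

```text
time_s: 9.03
ee_pos: [0.5792, 0.14, 0.1864]
tool_rot: [0.733, 0.68, 0.002, -0.002]
force: [0.6, 3.2, 0.8]
finger_gap: 0.0601
```

Run:
```python
from h import *
plan(*D(-.1,0),.185,-.069+np.pi/2)
print(toD(telemetry.get_state()['ee_pos']))
im=vision.capture("scene"); crop("s",im,180,100,380,300,3,"pics/e6.png")
im=vision.capture("top"); crop("s",im,200,90,460,260,3,"pics/e7.png")
```

```text
t 9.03 pos [0.5792 0.14   0.1864] yaw 1.496 F [0.6 3.2 0.8] gap 0.060
tool delta [-0.0711  0.0051  0.001 ] rz -0.006 tilt rx,ry [ 0.0049 -0.    ]
[-0.17108606 -0.00465026]
```

View pics/e6.png

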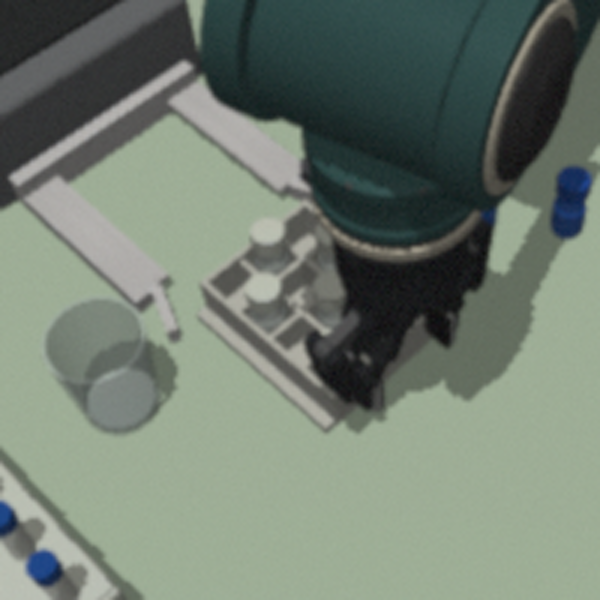

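View pics/e7.png

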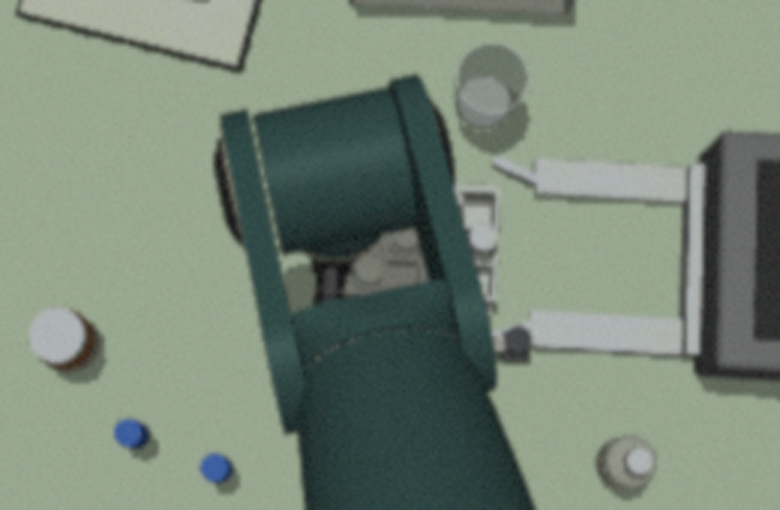

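Run:
```python
from h import *
for p,z in [((483,238),.062),((497,187),.036),((493,303),.036)]: print("top",toD(ray("top",*un(p,3,200,90),z)))
for p,z in [((269,234),.062),((265,290),.062),((203,285),.036),((307,207),.036)]: print("scene",toD(ray("scene",*un(p,3,180,100),z)))
```

```text
top [-0.04629839  0.00117335]
top [-0.03339772  0.05130222]
top [-0.03334415 -0.04970377]
scene [-0.05351148  0.00099245]
scene [-0.0849283   0.03316693]
scene [-0.03605703  0.0491409 ]
scene [-0.03873221 -0.04462607]
```

Tray is now centred within about 1.5 mm and square, with its front at the flares. Pushing straight in.

Request:
send_rows --series '[0.06,-0.005,0,0,0,0,-0.006,0.06,-0.005,0,0,0,0,0,0.06,-0.005,0,0,0,0,0,0.06,-0.005,0,0,0,0,0,0.06,-0.005,0,0,0,0,0]'

```text
time_s: 9.55
ee_pos: [0.5774, 0.1134, 0.1864]
tool_rot: [0.732, 0.682, 0.002, -0.002]
force: [0.5, 3.0, 0.5]
finger_gap: 0.0602
```

Request:
send_rows --series '[0.06,-0.005,0,0,0,0,0,0.06,-0.005,0,0,0,0,0,0.06,-0.005,0,0,0,0,0,0.06,-0.005,0,0,0,0,0,0.06,-0.005,0,0,0,0,0]'

```text
time_s: 9.97
ee_pos: [0.5754, 0.0857, 0.1864]
tool_rot: [0.732, 0.682, 0.002, -0.002]
force: [1.0, 3.7, 1.3]
finger_gap: 0.0604
```

Run:
```python
from h import *
plan(*D(-.02,0),.185,-.069+np.pi/2)
print(toD(telemetry.get_state()['ee_pos']))
im=vision.capture("scene"); crop("s",im,180,60,380,260,3,"pics/e8.png")
```

```text
t 9.97 pos [0.5754 0.0857 0.1864] yaw 1.500 F [1.  3.7 1.3] gap 0.060
tool delta [-0.0966  0.0049  0.0008] rz -0.0022 tilt rx,ry [0.0054 0.0005]
[-0.11665123 -0.00471427]
```

View pics/e8.png

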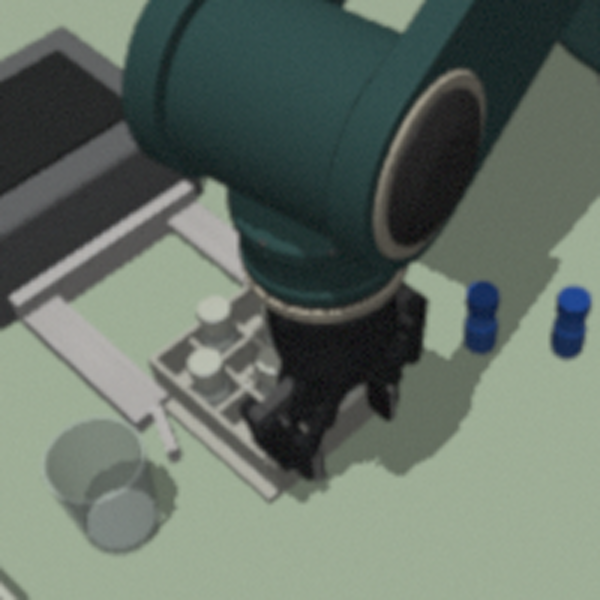

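Request:
send_rows --series '[0.06,-0.005,0,0,0,0,0,0.06,-0.005,0,0,0,0,0,0.06,-0.005,0,0,0,0,0,0.06,-0.005,0,0,0,0,0,0.06,-0.005,0,0,0,0,0]'

```text
time_s: 10.43
ee_pos: [0.5734, 0.0583, 0.1863]
tool_rot: [0.732, 0.681, 0.002, -0.002]
force: [0.5, 4.2, 0.6]
finger_gap: 0.06
```

Request:
send_rows --series '[0.06,-0.005,0,0,0,0,0,0.06,-0.005,0,0,0,0,0,0.06,-0.005,0,0,0,0,0,0.06,-0.005,0,0,0,0,0,0.06,-0.005,0,0,0,0,0]'

```text
time_s: 10.85
ee_pos: [0.5714, 0.0306, 0.1864]
tool_rot: [0.732, 0.681, 0.002, -0.002]
force: [-0.1, 4.5, 2.1]
finger_gap: 0.0601
```

Run:
```python
from h import *
plan(*D(-.01,0),.185,-.069+np.pi/2)
print(toD(telemetry.get_state()['ee_pos']))
im=vision.capture("scene"); crop("s",im,180,60,380,260,3,"pics/e9.png")
```

```text
t 10.85 pos [0.5714 0.0306 0.1864] yaw 1.499 F [-0.1  4.5  2.1] gap 0.060
tool delta [-0.0514  0.0049  0.0011] rz -0.0023 tilt rx,ry [0.0056 0.0008]
[-0.06145167 -0.00482563]
```

View pics/e9.png

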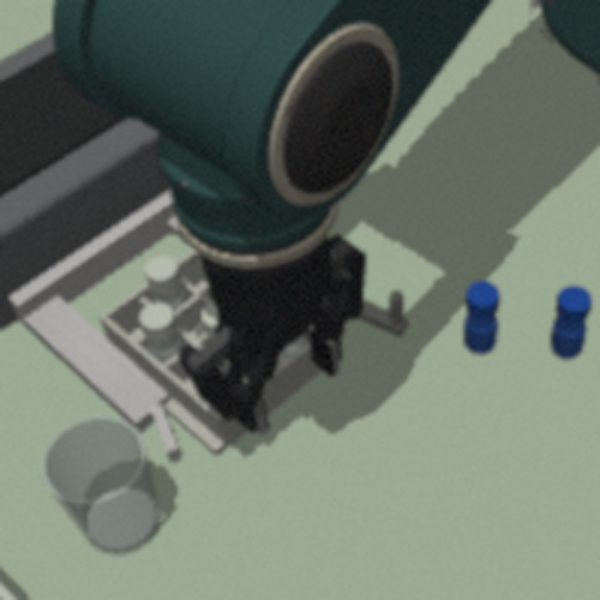

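Tray is more than half in between the rails, at 4.5 N, with nothing touched. Continuing more slowly to the stop.

Request:
send_rows --series '[0.06,-0.005,0,0,0,0,0,0.06,-0.005,0,0,0,0,0,0.06,-0.005,0,0,0,0,0,0.06,-0.005,0,0,0,0,0,0.06,-0.005,0,0,0,0,0]'

```text
time_s: 11.32
ee_pos: [0.5695, 0.0035, 0.1863]
tool_rot: [0.732, 0.681, 0.002, -0.002]
force: [0.2, 5.6, 2.1]
finger_gap: 0.0601
```

Request:
send_rows --series '[0.06,-0.004,0,0,0,0,0,0.06,-0.004,0,0,0,0,0,0.06,-0.003,0,0,0,0,0]'

```text
time_s: 11.57
ee_pos: [0.5686, -0.0089, 0.1863]
tool_rot: [0.732, 0.681, 0.002, -0.002]
force: [1.2, 4.9, 3.1]
finger_gap: 0.0602
```

Run:
```python
from h import *
print(toD(telemetry.get_state()['ee_pos']))
```

```text
[-0.02185023 -0.00491269]
```

Request:
send_rows --series '[0.06,-0.003,0,0,0,0,0,0.06,-0.003,0,0,0,0,0]'

```text
time_s: 11.73
ee_pos: [0.5681, -0.0155, 0.1863]
tool_rot: [0.732, 0.681, 0.002, -0.002]
force: [-0.0, 4.8, 2.4]
finger_gap: 0.06
```

Request:
send_rows --series '[0.06,-0.002,0,0,0,0,0,0.06,-0.002,0,0,0,0,0]'

```text
time_s: 11.9
ee_pos: [0.5678, -0.0201, 0.1863]
tool_rot: [0.732, 0.681, 0.002, -0.002]
force: [1.0, 5.6, 2.6]
finger_gap: 0.0602
```

Request:
send_rows --series '[0.06,-0.002,0,0,0,0,0]'

```text
time_s: 11.98
ee_pos: [0.5676, -0.0222, 0.1863]
tool_rot: [0.732, 0.681, 0.002, -0.002]
force: [-0.6, 5.2, 3.1]
finger_gap: 0.0599
```

Request:
send_rows --series '[0.06,-0.002,0,0,0,0,0]'

```text
time_s: 12.07
ee_pos: [0.5675, -0.0244, 0.1863]
tool_rot: [0.732, 0.681, 0.002, -0.002]
force: [0.4, 5.3, 1.8]
finger_gap: 0.0601
```

Request:
send_rows --series '[0.06,-0.002,0,0,0,0,0]'

```text
time_s: 12.15
ee_pos: [0.5676, -0.0256, 0.1865]
tool_rot: [0.732, 0.681, 0.004, -0.003]
force: [8.3, 35.6, 2.0]
finger_gap: 0.0601
```

Request:
send_rows --series '[0.06,-0.001,0,0,0,0,0]'

```text
time_s: 12.23
ee_pos: [0.5677, -0.0259, 0.1865]
tool_rot: [0.732, 0.681, 0.005, -0.004]
force: [1.4, 15.4, 0.6]
finger_gap: 0.0602
```

The force jump to 35 N shows the tray hit the back stop. Backing off, rising and looking.

Request:
send_rows --series '[0.06,0.004,0,0,0,0,0,0.06,0.012,0,0,0,0,0,0.06,0.02,0,-0.02,0,0,0,0.06,0.01,0,-0.04,0,0,0,0.04,0.01,0,-0.04,0,0,0]'

```text
time_s: 12.65
ee_pos: [0.5696, 0.03, 0.2797]
tool_rot: [0.734, 0.68, -0.002, -0.008]
force: [0.3, 0.0, 0.2]
finger_gap: 0.049
```

Request:
send_rows --series '[0,0.02,-0.03,-0.01,0,0,0,0,0.02,-0.035,0,0,0,0,0,0.02,-0.035,0,0,0,0,0,0.02,-0.035,0,0,0,0,0,0.01,-0.03,0,0,0,0]'

```text
time_s: 13.07
ee_pos: [0.4106, 0.1365, 0.3006]
tool_rot: [0.735, 0.678, 0.001, -0.003]
force: [0.3, -0.2, 0.1]
finger_gap: -0.0
```

Run:
```python
from h import *
plan(*D(-.08,-.13),.2,-.069+np.pi/2)
print(toD(telemetry.get_state()['ee_pos']))
im=vision.capture("scene"); crop("s",im,160,50,340,250,3,"pics/f1.png")
im=vision.capture("top"); crop("s",im,300,90,520,260,3.5,"pics/f2.png")
```

```text
t 13.07 pos [0.4106 0.1365 0.3006] yaw 1.491 F [ 0.3 -0.2  0.1] gap -0.000
tool delta [-0.0761  0.0437  0.1   ] rz -0.0112 tilt rx,ry [ 0.0062 -0.0022]
[-0.15592451 -0.17259425]
```

View pics/f1.png

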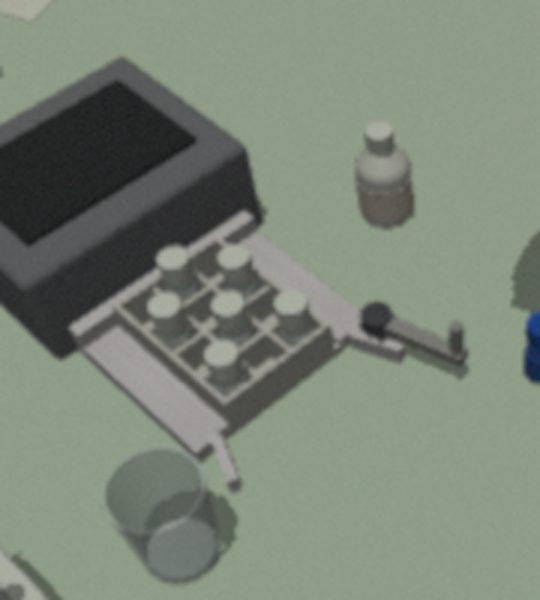

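View pics/f2.png

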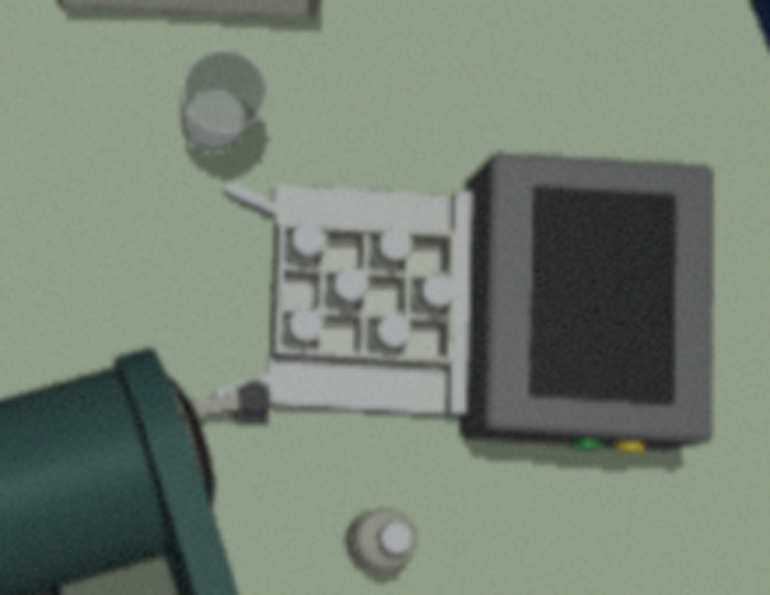

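The tray sits fully in the dock against the stop. All six white caps are visible (f1: 174,258 to 221,357). The beaker and bottle have not moved. Next I turn the closed fingers to go behind the latch pin.

Request:
send_rows --series '[0,0,0,0,0,0,-0.121,0,0,0,0,0,0,-0.121,0,0,0,0,0,0,-0.121,0,0,0,0,0,0,-0.121,0,0,0,0,0,0,-0.121]'

```text
time_s: 13.58
ee_pos: [0.4086, 0.1382, 0.3013]
tool_rot: [0.491, 0.871, 0.002, -0.0]
force: [-0.7, -0.1, 0.4]
finger_gap: 0.0002
```

Request:
send_rows --series '[0,0,0,0,0,0,-0.121,0,0,0,0,0,0,-0.121,0,0,0,0,0,0,-0.121,0,0,0,0,0,0,-0.121,0,0,0,0,0,0,-0.121]'

```text
time_s: 14.0
ee_pos: [0.4099, 0.1382, 0.3005]
tool_rot: [0.199, 0.98, -0.001, 0.001]
force: [-0.0, 0.3, 0.1]
finger_gap: 0.0
```

Request:
send_rows --series '[0,0,0,0,0,0,-0.121,0,0,0,0,0,0,-0.121,0,0,0,0,0,0,-0.121,0,0,0,0,0,0,-0.121,0,0,0,0,0,0,-0.121]'

```text
time_s: 14.42
ee_pos: [0.4114, 0.1382, 0.2996]
tool_rot: [-0.111, 0.994, -0.003, -0.0]
force: [-0.5, 0.1, 0.2]
finger_gap: 0.0002
```

```bash
cat >> h.py <<'E'
def fing(a,back):  # TCP target for pushing the pin at latch angle a
    p=np.array([-.010,-.080])+.068*np.array([-np.sin(a),np.cos(a)])
    t=np.array([np.cos(a),np.sin(a)])
    f=p-back*t; phi=TH+a+np.pi
    return D(*f),(phi+np.pi)%(2*np.pi)-np.pi
E
python3 - <<'E'
from h import *
trayfit("scene",[(221,356),(165,308),(174,258),(228,304),(234,258),(290,305)],3,160,50)
trayfit("top",[(307,241),(393,243),(438,292),(349,288),(391,330),(305,326)],3.5,300,90)
# latch from new images
for n,p,z,k,o in [("scene",(456,324),.057,3,(160,50)),]:
    w=ray(n,*un(p,k,*o),z); print("pin",w,toD(w))
print("pin D model 1.8",toD(fing(1.8,0)[0]),fing(1.8,0)[0], "blue",toD((.4397,.0985)))
e,f=fing(1.8,.030); plan(*e,.21,f); print(telemetry.get_state()['joints'])
E
```

```text
world [ 0.57   -0.0959] dock [0.0648 0.0025] head -0.0148 res [0.0011 0.0021 0.0015 0.0015 0.0006 0.0007]
world [ 0.5676 -0.0978] dock [0.067  0.0002] head -0.0014 res [0.0002 0.0022 0.0017 0.0016 0.0011 0.0004]
pin [0.48072958 0.05174986 0.057     ] [-0.07624058 -0.09677398]
pin D model 1.8 [-0.07622164 -0.09544974] [0.48204934 0.05163939] blue [-0.12004169 -0.14093805]
t 14.42 pos [0.4114 0.1382 0.2996] yaw -2.918 F [-0.5  0.1  0.2] gap 0.000
tool delta [-0.0199 -0.0977  0.0902] rz 0.0634 tilt rx,ry [-0.0061  0.0005]
[ 0.26701474 -0.38987395  2.0671378  -0.00603969  1.46544674 -1.52652355]
```

Request:
send_rows --series '[0,-0.006,-0.03,0,0,0,0.03,0,-0.006,-0.03,0,0,0,0.03,0,-0.004,-0.03,0,0,0,0,0,0,-0.008,0.01,0,0,0,0,0,0,0.02,0,0,0]'

```text
time_s: 14.83
ee_pos: [0.4494, 0.0422, 0.2724]
tool_rot: [-0.087, 0.996, -0.005, 0.002]
force: [0.1, 0.2, -0.8]
finger_gap: -0.0002
```

Run:
```python
from h import *
e,f=fing(1.8,.030); plan(*e,.21,f)
```

```text
t 14.83 pos [0.4494 0.0422 0.2724] yaw -2.968 F [ 0.1  0.2 -0.8] gap -0.000
tool delta [-0.0036  0.0047  0.0624] rz 0.0135 tilt rx,ry [-0.0097  0.0055]
```

Request:
send_rows --series '[0,0,0.004,0.01,-0.01,0.005,0.013,0,0,0,0.02,0,0,0,0,0,0,0.018,0,0,0,0,0,0,0.009,0,0,0,0,0,0,0.003,0,0,0]'

```text
time_s: 15.25
ee_pos: [0.4481, 0.047, 0.2059]
tool_rot: [-0.077, 0.997, 0.0, -0.004]
force: [-0.6, -0.5, 0.1]
finger_gap: -0.0001
```

Run:
```python
from h import *
e,f=fing(1.8,.020); plan(*e,.21,f)
im=vision.capture("scene"); crop("s",im,220,70,380,230,3.5,"pics/g1.png")
```

```text
t 15.25 pos [0.4481 0.047  0.2059] yaw -2.987 F [-0.6 -0.5  0.1] gap -0.000
tool delta [-0.0142 -0.0007 -0.0042] rz -0.0055 tilt rx,ry [-0.0004 -0.0075]
```

View pics/g1.png

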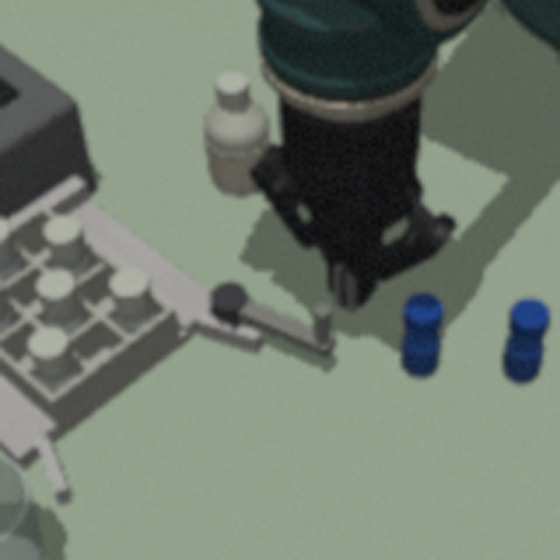

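Closed fingers stand on the outer side of the pin (pin top at crop 322,312), clear of the blue vials. Starting the swing.

Request:
send_rows --series '[0,-0.005,0,-0.004,0,-0.007,0,0,-0.005,0,0,0,0,0,0,-0.005,0,0,0,0,0,0,-0.0054,0.0013,0,0,0,0.08,0,-0.0054,0.0013,0,0,0,0.08]'

```text
time_s: 15.72
ee_pos: [0.4763, 0.0544, 0.2142]
tool_rot: [0.003, 1.0, 0.001, 0.002]
force: [-0.1, 0.6, -1.2]
finger_gap: -0.0001
```

```bash
cat >> h.py <<'E'
def la():
    f,_=yaw(); a=(f-TH-np.pi+np.pi)%(2*np.pi)-np.pi
    e,_=fing(a,.016); print("a from yaw",round(a,3)); plan(*e,.21,f)
E
python3 -c "
from h import *
la()"
```

```text
a from yaw 1.633
t 15.72 pos [0.4763 0.0544 0.2142] yaw 3.135 F [-0.1  0.6 -1.2] gap -0.000
tool delta [-0.0011 -0.0018  0.0042] rz -0.0 tilt rx,ry [0.0011 0.0041]
```

Request:
send_rows --series '[0,-0.0055,0,0.004,0,0,0.08,0,-0.0055,0.0012,0,0,0,0.08,0,-0.0055,0.0012,0,0,0,0.08,0,-0.0055,0.0012,0,0,0,0.08,0,-0.0055,0.0012,0,0,0,0.08]'

```text
time_s: 16.13
ee_pos: [0.509, 0.0554, 0.2146]
tool_rot: [0.212, 0.977, 0.002, 0.005]
force: [-0.3, -0.7, -0.7]
finger_gap: -0.0001
```

```bash
python3 -c "
from h import *
la()
im=vision.capture('scene'); crop('s',im,180,60,340,220,3.5,'pics/g2.png')"
```

```text
a from yaw 1.213
t 16.13 pos [0.509  0.0554 0.2146] yaw 2.715 F [-0.3 -0.7 -0.7] gap -0.000
tool delta [ 0.0013 -0.0033  0.0045] rz -0.0 tilt rx,ry [0.0015 0.0097]
```

View pics/g2.png

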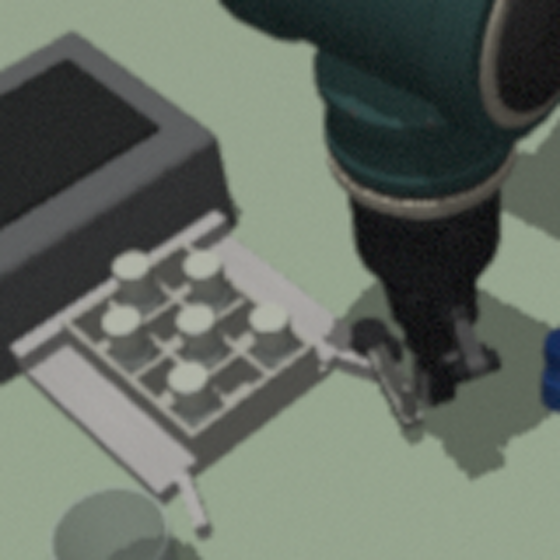

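The latch is swinging with the finger and the tray has not been disturbed.

Request:
send_rows --series '[0,-0.005,-0.0005,0.003,0,0,0.08,0,-0.0052,0.0005,0.002,0,0,0.08,0,-0.0053,0.0005,0,0,0,0.08,0,-0.0053,0.0005,0,0,0,0.08,0,-0.0053,0.0005,0,0,0,0.08]'

```text
time_s: 16.6
ee_pos: [0.5352, 0.0425, 0.2131]
tool_rot: [0.407, 0.913, 0.004, 0.006]
force: [-1.9, 1.3, -1.3]
finger_gap: -0.0002
```

```bash
python3 -c "
from h import *
la()"
```

```text
a from yaw 0.802
t 16.60 pos [0.5352 0.0425 0.2131] yaw 2.303 F [-1.9  1.3 -1.3] gap -0.000
tool delta [ 0.0012 -0.0023  0.003 ] rz -0.0 tilt rx,ry [0.0023 0.0142]
```

Request:
send_rows --series '[0,-0.005,0,0.002,0.006,0.004,0.08,0,-0.0052,0.0005,0.001,0.006,0.004,0.08,0,-0.0053,0.0005,0,0,0,0.08,0,-0.0053,0.0005,0,0,0,0.08,0,-0.0053,0.0005,0,0,0,0.08]'

```text
time_s: 17.02
ee_pos: [0.554, 0.0216, 0.2132]
tool_rot: [0.584, 0.812, 0.002, 0.001]
force: [0.3, 1.1, -0.4]
finger_gap: -0.0001
```

```bash
python3 -c "
from h import *
la()
im=vision.capture('scene'); crop('s',im,180,60,340,220,3.5,'pics/g3.png')"
```

```text
a from yaw 0.393
t 17.02 pos [0.554  0.0216 0.2132] yaw 1.895 F [ 0.3  1.1 -0.4] gap -0.000
tool delta [ 0.0003 -0.0017  0.0032] rz -0.0 tilt rx,ry [0.0021 0.0036]
```

View pics/g3.png

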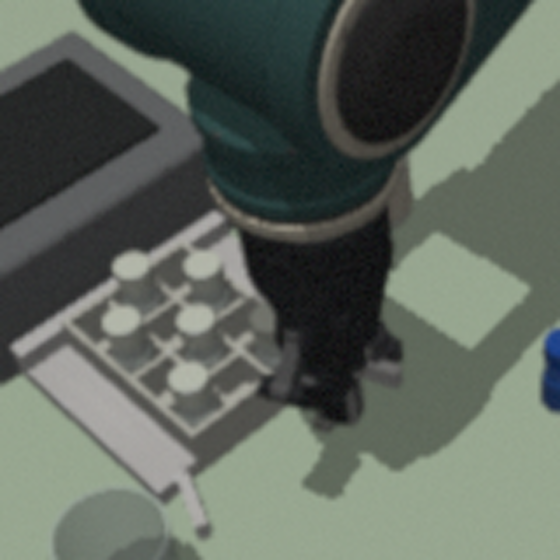

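Request:
send_rows --series '[0,-0.005,0,0.001,0,0,0.08,0,-0.0053,0.0005,0.001,0,0,0.08,0,-0.0053,0.0005,0,0,0,0.08,0,-0.005,0.0005,0,0,0,0.07]'

```text
time_s: 17.4
ee_pos: [0.5613, 0.0014, 0.2134]
tool_rot: [0.703, 0.711, 0.003, 0.002]
force: [1.1, -0.0, 0.1]
finger_gap: 0.0001
```

```bash
python3 -c "
from h import *
la(); e,f=fing(0,.016); plan(*e,.21,f)"
```

```text
a from yaw 0.08
t 17.40 pos [0.5613 0.0014 0.2134] yaw 1.582 F [ 1.1 -0.   0.1] gap 0.000
tool delta [-0.0002 -0.0007  0.0034] rz -0.0 tilt rx,ry [0.0025 0.007 ]
t 17.40 pos [0.5613 0.0014 0.2134] yaw 1.582 F [ 1.1 -0.   0.1] gap 0.000
tool delta [-0.0057  0.0004  0.0034] rz 0.0801 tilt rx,ry [0.0025 0.007 ]
```

Request:
send_rows --series '[0,-0.003,0,0,0,0,0.04,0,-0.002,0,0,0,0,0.04]'

```text
time_s: 17.57
ee_pos: [0.5619, -0.0038, 0.2143]
tool_rot: [0.731, 0.683, 0.004, 0.002]
force: [-0.5, 0.3, -0.3]
finger_gap: -0.0003
```

Request:
send_rows --series '[0,-0.001,0,0,0,0,0]'

```text
time_s: 17.65
ee_pos: [0.5621, -0.0049, 0.2148]
tool_rot: [0.73, 0.683, 0.004, 0.002]
force: [0.7, 0.4, 0.5]
finger_gap: 0.0001
```

Request:
send_rows --series '[0,-0.001,0,0,0,0,0]'

```text
time_s: 17.73
ee_pos: [0.5622, -0.0058, 0.2151]
tool_rot: [0.729, 0.684, 0.004, 0.002]
force: [-0.0, 0.8, -0.5]
finger_gap: 0.0
```

Request:
send_rows --series '[0,-0.001,0,0,0,0,0]'

```text
time_s: 17.82
ee_pos: [0.5622, -0.0066, 0.2153]
tool_rot: [0.728, 0.686, 0.005, 0.002]
force: [-0.9, 7.4, -3.0]
finger_gap: 0.0
```

Request:
send_rows --series '[0,-0.001,0,0,0,0,0,0,-0.001,0,0,0,0,0]'

```text
time_s: 17.98
ee_pos: [0.5621, -0.0073, 0.2153]
tool_rot: [0.726, 0.688, 0.006, 0.001]
force: [0.4, 10.8, -1.6]
finger_gap: 0.0
```

```bash
python3 -c "
from h import *
la()"
```

```text
a from yaw 0.015
t 17.98 pos [ 0.5621 -0.0073  0.2153] yaw 1.516 F [ 0.4 10.8 -1.6] gap 0.000
tool delta [ 0.004  -0.0007  0.0053] rz -0.0 tilt rx,ry [0.0068 0.0096]
```

Latch is at its stop: the force rose to 11 N with only 0.7 mm more travel. Backing away and rising clear to check.

Request:
send_rows --series '[0,0.01,0,0,0,0,0,0,0.02,0,0,0,0,0,0,0.03,0,-0.02,0,0,0,0,0.03,-0.01,-0.03,0,0,0,0,0.03,-0.02,-0.03,0,0,0]'

```text
time_s: 18.4
ee_pos: [0.5394, 0.1121, 0.2894]
tool_rot: [0.725, 0.689, 0.002, -0.001]
force: [1.3, 1.1, 0.1]
finger_gap: 0.0003
```

Request:
send_rows --series '[0,0.02,-0.03,-0.02,0,0,0,0,0.02,-0.03,0,0,0,0,0,0.02,-0.03,0,0,0,0,0,0.02,-0.02,0,0,0,0,0,0.01,0,0,0,0,0]'

```text
time_s: 18.82
ee_pos: [0.4276, 0.2152, 0.3183]
tool_rot: [0.721, 0.693, 0.007, 0.001]
force: [0.5, -0.0, -0.3]
finger_gap: -0.0002
```

Run:
```python
from h import *
print(telemetry.get_state()['ee_pos'])
im=vision.capture("scene"); crop("s",im,160,50,340,250,3,"pics/h1.png"); crop("s",im,0,0,640,400,1,"pics/h3.png")
im=vision.capture("top"); crop("s",im,300,90,520,260,3.5,"pics/h2.png")
```

```text
[0.42755429 0.21521746 0.31831949]
```

View pics/h1.png

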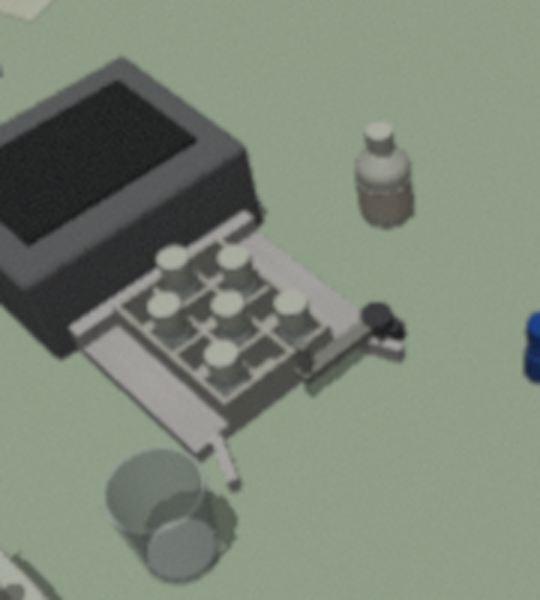

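View pics/h2.png

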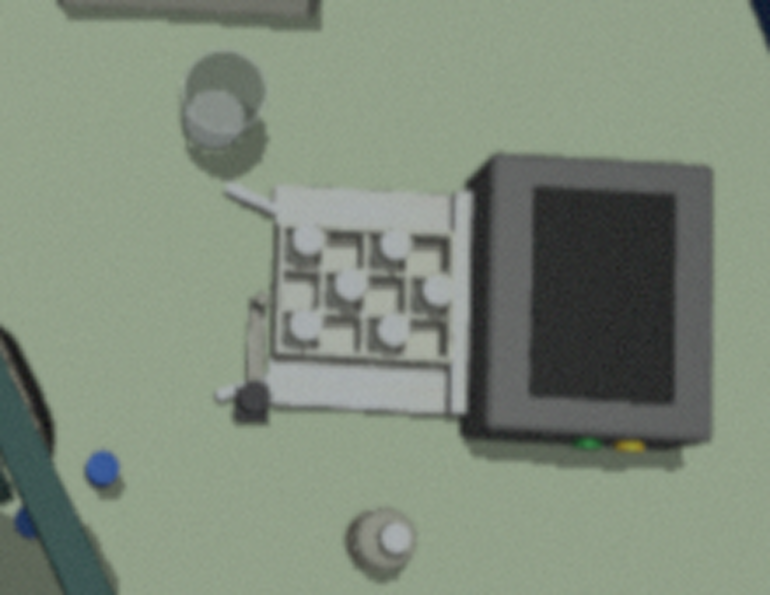

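View pics/h3.png

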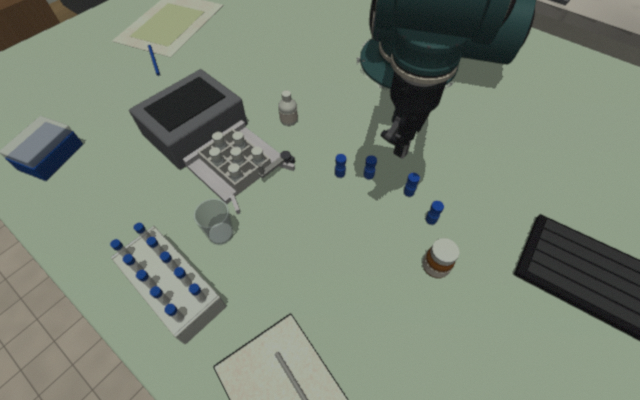

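Run:
```python
from h import *
P=np.array([-.010,-.080])
for n,pp,pv,k,o in [("top",(258,298),(251,398),3.5,(300,90)),("scene",(303,352),(376,317),3,(160,50))]:
    a=toD(ray(n,*un(pp,k,*o),.057)); b=toD(ray(n,*un(pv,k,*o),.032)); d=a-b
    print(n,"pin",a,"pivot",b,"angle",np.arctan2(-d[0],d[1]),"len",np.hypot(*d))
for p in [(275,227),(270,357)]: print("rear rim",toD(ray("top",*un(p,3.5,300,90),.036)))
print("rail front",[toD(ray("top",*un(p,3.5,300,90),.015)) for p in [(275,187),(270,405)]])
# change check vs first picture for bystanders
a=cv2.imread("pics/scene0.png").astype(int); b=cv2.imread("pics/h3.png").astype(int)
for nm,(x,y,r) in dict(beaker=(214,222,28),bottle=(288,108,18),jar=(441,257,24)).items():
    print(nm,np.abs(a-b)[y-r:y+r,x-r:x+r].mean().round(2))
```

```text
top pin [-0.01331508 -0.01108953] pivot [-0.01303316 -0.08087515] angle 0.004039736139280062 len 0.06978618807885131
scene pin [-0.01702401 -0.00752373] pivot [-0.01404969 -0.07657722] angle 0.04304607426466953 len 0.06911752066375695
rear rim [7.20713370e-05 4.63945784e-02]
rear rim [-0.000632   -0.05057469]
rail front [array([0.00186818, 0.0817944 ]), array([ 0.00318972, -0.08339072])]
beaker 3.05
bottle 3.2
jar 3.26
```

Run:
```python
from h import *
im=vision.capture("top"); cv2.imwrite("pics/t_last.png",im[:,:,::-1]); crop("s",im,370,140,440,212,8,"pics/k1.png")
for nm,x,z in [("rail front",0,.015),("rear rim",.003,.036),("rear foot",.003,0),("front rim",.133,.036),("stop top front",.133,.03),("stop back",.145,.03)]:
    print(nm,[np.round((proj("top",[*D(x,y),z])-[370,140]+.5)*8-.5,0) for y in (.03,-.03)])
```

```text
rail front [array([ 59., 182.]), array([ 53., 363.])]
rear rim [array([ 77., 170.]), array([ 71., 354.])]
rear foot [array([ 62., 191.]), array([ 56., 370.])]
front rim [array([480., 190.]), array([477., 374.])]
stop top front [array([476., 193.]), array([473., 377.])]
stop back [array([513., 195.]), array([510., 378.])]
```

View pics/k1.png

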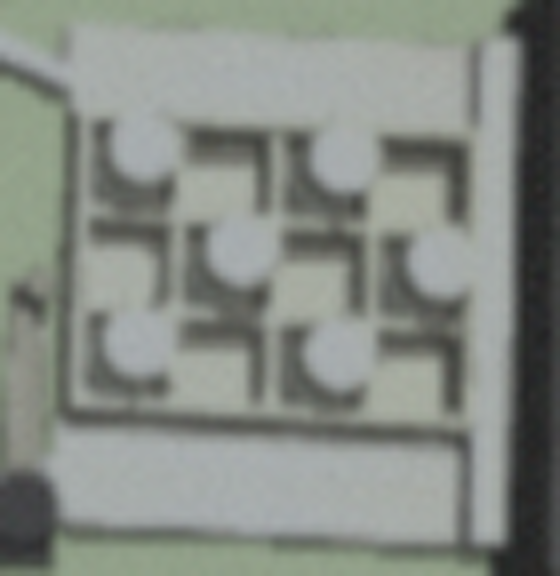

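No dark gap shows between the tray's front rim and the stop. The rear rim is at crop column ~79, where it should be when home (77 plus about 4 px of dock bias). The latch lies across the mouth. Handing in.

```bash
python3 -c "
from cell import robot
print(robot.job_done())"
```

```text
the job is handed in; nothing more can be done
None
```

The tray is fully home in the dock with all six vials standing, the latch is closed across the mouth behind it, and I handed the job in at about 19 s of the 72 s allowed. The latch already stood open at about 1.8 rad, so I left it until the tray was in.

**How it went:** I pushed the tray sideways onto the dock axis and squared it up. From behind, I slid it in with two fingers until it met the back stop, where the wrist force jumped from about 5 N to 36 N. I then swung the latch closed by its pin; the force rose to 11 N as it met its stop.

**Last checks:**
- **Tray:** no gap shows between the tray's front rim and the stop, and the rear rim is where it should be to about 1 mm. Before the latch was closed, fitting the vial caps put the tray at dock x = 65 mm (scene view) and 67 mm (top view) against 68 nominal. The vials sit loose and the dock's own measured position varied by 2–3 mm, so I relied on the stop contact and the missing gap.
- **Latch:** the top view gives 0.00 rad and the scene view 0.04 rad. They disagree slightly, but the contact force supports fully closed.
- **Bystanders:** the beaker, bottle and jar look the same as in the first picture.
- **Robot:** it was clear of everything when I handed in.

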